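# Index the inspection lens over the petri dish

### The arm

A 6-joint arm with a two-finger parallel gripper is mounted at the origin on a cart in front of the work surface, level with it; the furniture and walls round the work are solid. World frame = base frame: x ahead of the robot, y to its left, z up, the work surface at z = 0. Lengths are in mm, angles in rad, forces in N, time in s.
With the tool pointing down it reaches from about 350 to 975 mm from the base axis. Payload 7.1 kg.
Tool frame: the origin (TCP) lies at the very end of the fingers, on their centre line; the grasp point (between the pads) lies 19 mm behind it (ctrl.grasp_offset is the distance from the TCP to the grasp point, in mm); z points along the fingers, y is the line along which they close (so a half turn about z gives the same grasp; the last joint's range is limited). The gripper opens to 88 mm and grips with 3 to 60 N. Pads are 20 mm wide; open, the fingers measure 115 mm over their backs; the gripper's body (75 mm by 178 mm) begins 61 mm behind the grasp point.
Start: joints at [1.217, 0.423, 1.63, -0, 1.089, -0.019], TCP at [205.331, 590.292, 222.675] pointing down, gripper open.
Joint ranges: [-3, 3], [-0.9, 2.11], [0.09, 2.58], [-1.31, 4.45], [0.11, 2.69], [-2.54, 2.54]. Speed limits (rad/s): [2.39, 2.39, 3.01, 3.14, 3.14, 3.14].

### API

Orientations are given as a rotation vector (axis times angle).
In Python, from workcell import ctrl, viewer, ticket, models gives the robot as it stands.
- The arm moves only by the tool play_rows, never from a script. Its arguments are lists of equal length, an entry for each row: "dp": the shift along the world's x, y, z in mm, a list of three; "yaw": the turn about the world's z in degrees. In form: {"dp": [[tx, ty, tz], ...], "yaw": [yaw, ...]}. A call has 1 to 8 rows; each row shifts and turns the commanded pose from where the row before left it; what a row does not reach is not made up. A row lasts 1/12 s, in which the tool goes at most 41.7 mm and 7.16 degrees, less where a joint would pass 70% of its speed; a pose out of reach is approached as far as the arm can. A call is refused whole if a number of a shift passes 41.7 or a number of a turn 7.16, either way. A call with a gripper value outside its range is refused whole. "gripper" is the closure, from 0 (fully open) to 1 (shut), set as the call begins (left out, the last holds). The fingers move at their own pace and stop on an object; the grip force is fixed at half the most. Time passes only in rows, so rows that do not move let the fingers close. It gives the time, the measured TCP pose, the force, the opening and the grip force at its end, in the units of the state.
- ctrl.get_obs(): the state, without advancing time (a new reading comes with each control period).
- viewer.get_image(name): name is "side" or "top"; returns a dict with "pixels" (420x560x3 uint8, red, green, blue), "range_z" (420x560 float32, mm along the optical axis (not along the pixel's ray), 0 where there is no reading), "fx", "fy", "cx", "cy" (pixels), "T" (4x4, takes a point from camera to world coordinates). Camera axes: x right, y up, looking along -z (the intrinsics and any distortion apply to the point x, -y, -z); pixel columns grow to the right and rows downward; lengths in mm; the calibration is good to about 2 mm. A picture is of the moment at which its call begins.
- ticket.close_job(): hands the job in; it is judged then, once.
Trained networks look in a picture, given as the dict that the camera call returned (one of the last four; its "shot" number tells which), for a name from the list of things; names that differ only in an ending like _2 or _b are one class to them, and where a whole thing is asked for, a point or a joint stands for the part that bears it (a point fixed in the world has none). Each returns a list of dicts, best first, with "conf" (0 to 1); they miss things now and then, are a little off and sometimes report something else, mostly with a low value. They report only what shows in the picture. A call takes as long as a camera call.
- models.look_for(picture, name): "bbox" ([centre column, centre row, width, height] in pixels, round what is visible of it).
- models.landmark_of(picture, name): "location" ([column, row] in pixels: a listed point, or the origin of a listed thing).
The state is a dict: "t": time; "qpos": joint angles; "qvel": joint speeds; "joint_torque": joint torques, N m; "ee_pos": TCP position; "orientation": TCP orientation; "ft_force": force on the tool from outside, world axes, zero at the start; "moment": the same for the moment, N m; "width": finger opening in mm; "grasp_force": force on a finger pad.
Only numpy, scipy, OpenCV 4.12 (cv2) and the standard library are available. Lean on these libraries where they do the work, as an engineer would, in place of code of your own. Each camera call takes 0.05 s, during which the arm holds its last target. There are 200 camera calls.

### The job

The lens on the swing arm must look straight down on the petri dish that lies on the stand. Hook the fingertips under the pull ring, lift the spring pin clear of its hole, swing the arm one hole towards the side where the petri dish lies, and let the pin drop fully into that hole. Do not grip anything: work the ring gently with the fingertips only, take the arm no further than that hole, and do not lift or shift the dish, the small box or the things beside the stand.

Things in the scene. Friction and masses are not known exactly. Their poses are not given: they have to be found in the camera images.
- index_stand: Fixed stand: aluminium plate 300 x 290 x 6 mm. The steel strip along its edge nearest the robot (top 18 mm above the bench) has five 16 mm index holes on a circle of 220 mm radius round the pivot, 16 degrees apart. Origin: on the pivot axis at bench height; x runs along the stand's middle line away from the robot, y left, z up.
- pivot (a point): Point on the arm's vertical pivot axis, 55 mm above the bench. The grey arm reaches from here towards the robot (along the stand's -x at joint value 0); 24 mm wide, top 54 mm above the bench.
- index_arm (a joint): Swing of the arm about its vertical pivot, rad: 0 in the middle hole, where it starts; positive is anticlockwise from above and takes the ring end to the robot's right. Holes at -0.559, -0.279, 0, 0.279, 0.559. With the pin out it turns easily (under 1 N at the ring) and stays where it is left.
- index_pin (a joint): Lift of the steel index pin (12 mm thick, round nose) at the arm's end, 220 mm from the pivot, m: 0 = fully down in a hole, clear of the strip above 0.0115, stop at 0.030. A spring presses it down: 6.5 N to start lifting, 10 N at 0.018. Let down beside a hole it rides on the strip at 0.011; within about 4 mm of a hole it slips in by itself.
- pull_ring (a point): Centre of the round steel pull ring on top of the pin: 8 mm bar, 48 mm clear inside, 103 mm above the bench when the pin is down, 212 mm from the pivot. It leans 45 degrees, top away from the robot: its hole's axis runs along the arm to the pivot and 45 degrees down, so fingers pointing forward and down pass through; 35 mm free beyond the centre.
- lens (a point): Centre of the inspection lens in its black frame, 68 mm across, set in the arm 135 mm from the pivot, 49 mm above the bench; it swings with the arm.
- petri_dish: Round clear petri dish with lid, 61 mm across, 16 mm high, loose on the stand's plate. Origin: centre of its underside, 6 mm above the bench. It lies 135 mm from the pivot, one hole to the left or one hole to the right of the middle.
- glass_box: Square cover-glass box 50 x 50 x 20 mm, loose on the stand's plate one hole to the other side of the middle. Origin: centre of its underside. Leave it alone.
- dye_bottle: Bystander: small bottle, 36 mm across, 85 mm tall, loose on the bench left of the stand. Origin: centre of its underside.
- bench_timer: Bystander: small timer 63 x 66 x 30 mm, loose on the bench right of the stand. Origin: centre of its underside.

How it is judged (in metres and radians):
On the way, in this order (a step that is already met when the one before it is completed fails the run):
1. the pin is lifted clear of the middle hole by the fingers, the arm still there (value of joint index_pin above 0.0118 m and contact force between the fingers and index_pin above 1 N and value of joint index_arm between -0.09 and 0.09 rad), for 0.1 s.
2. the arm has been swung until the lens stands over the petri dish (horizontal distance between lens and petri_dish below 0.012 m), for 0.1 s.
At the end, for the whole second after the job is handed in: The lens stands over the petri dish (centres within 12 mm seen from above), the arm is one hole from the middle (0.24 to 0.32 rad) and at rest, and the pin is fully down in that hole (within 2 mm) (horizontal distance between lens and petri_dish below 0.012 m and value of joint index_pin below 0.002 m and velocity of joint index_arm between -0.02 and 0.02 rad/s and (value of joint index_arm between 0.24 and 0.32 rad or value of joint index_arm between -0.32 and -0.24 rad)); the robot touches nothing.
It fails at once if the arm was swung well past the neighbouring hole (value of joint index_arm above 0.42 rad or value of joint index_arm below -0.42 rad).
It fails at once if the ring was gripped while the pin was lifted, or pulled too hard (over 32 N between fingers and ring; the spring needs about 12 N) (value of joint index_pin above 0.004 m and contact force between the fingers and index_pin above 32 N).
It fails at once if the ring or pin was forced (over 60 N) (contact force between the fingers and index_pin above 60 N).
It fails at once if the petri dish or the small box was shifted or lifted (distance of any of petri_dish, glass_box from where it was at the start of the episode above 0.008 m).
It fails at once if the bottle or the timer was shifted or lifted (distance of any of dye_bottle, bench_timer from where it was at the start of the episode above 0.015 m).
It also fails if it takes over 40 s, if anything falls off the work surface, if the arm or the gripper's body presses on something with over 40 N, if the wrist force passes 120 N, or if a joint passes its speed limit or range.

## Working session

There is one attempt and no reset: what is moved stays moved. The work goes in short steps, Python scripts to look and compute and a tool call to move; the robot and the scene stay as the last step left them, time stands still between calls to the robot, and variables do not carry over. Pictures are saved under pics/ and viewed, at most 10 in all, crops included, and the job is handed in when it is done.

Besides the shell and the picture viewer there is one more tool, called after "Request:" as name([rows], argument=value, ...), one row to a line, values as JSON. play_rows: Moves the arm, as the interface text tells. Its arguments: {"type":"object","properties":{"dp":{"type":"array"},"yaw":{"type":"array"},"gripper":{"type":"number"}},"required":["dp","yaw"]}

```bash
mkdir -p pics; cat > h.py <<'E'
import numpy as np, cv2
from workcell import ctrl, viewer, ticket, models
def world(p,u,v,z=None,d=None):
    T=np.array(p["T"]); r=np.array([(u-p["cx"])/p["fx"],-(v-p["cy"])/p["fy"],-1.])
    R=T[:3,:3]@r; o=T[:3,3]
    s=d if d is not None else (z-o[2])/R[2]
    return o+s*R
def save(p,n): cv2.imwrite(f"pics/{n}.png",cv2.cvtColor(p["pixels"],cv2.COLOR_RGB2BGR))
E
python3 - <<'E'
from h import *
print(ctrl.get_obs())
Z=dict(pivot=55,pull_ring=103,lens=49,petri_dish=6,glass_box=6,dye_bottle=0,bench_timer=0,index_stand=0)
for c in("top","side"):
    p=viewer.get_image(c);save(p,c+"0")
    print(c,np.array(p["T"]).round(2).tolist())
    for n,z in Z.items():
        for r in models.landmark_of(p,n)[:2]:
            u,v=r["location"];d=p["range_z"][int(v),int(u)]
            print(n,round(r["conf"],2),np.round([u,v]),"byz",world(p,u,v,z=z).round(),"byd",world(p,u,v,d=d).round())
E
```

```text
{'t': 0.0, 'qpos': array([ 1.21700909e+00,  4.23851214e-01,  1.63068497e+00, -2.84029241e-05,
        1.08861502e+00, -1.89954242e-02]), 'qvel': array([-6.91194477e-04,  2.83215008e-04,  1.48716891e-03,  5.90251319e-04,
       -1.24009711e-03,  3.35288813e-05]), 'joint_torque': array([-1.10322026e-04, -5.44621825e+01, -2.73658723e+01,  6.45474158e-02,
        2.28841428e-02, -1.20419559e-04]), 'ee_pos': array([205.14336582, 589.77846403, 221.89720808]), 'orientation': array([-5.23372579e-01, -3.09742157e+00,  2.41288260e-03]), 'ft_force': array([-0.64344024, -0.53616373, -0.01097068]), 'moment': array([-0.00079221,  0.00488328, -0.02263089]), 'grasp_force': 0.0, 'width': 87.7031511897259}
top [[-0.01, 1.0, -0.08, 563.64], [-1.0, -0.01, 0.01, 27.8], [0.01, 0.08, 1.0, 1345.81], [0.0, 0.0, 0.0, 1.0]]
pivot 0.92 [311. 166.] byz [778. -77.  55.] byd [778. -77.  55.]
pull_ring 0.51 [333. 245.] byz [ 566. -126.  103.] byd [ 566. -130.   66.]
pull_ring 0.49 [322. 218.] byz [634. -99. 103.] byd [ 638. -105.   49.]
lens 0.72 [323. 217.] byz [ 640. -108.   49.] byd [ 640. -107.   53.]
lens 0.53
[... 407 characters left out ...]
.   20.]
index_stand 0.96 [309. 168.] byz [782. -76.   0.] byd [772. -71.  62.]
side [[0.89, 0.31, -0.34, 317.55], [-0.46, 0.58, -0.67, -670.74], [-0.01, 0.76, 0.65, 751.53], [0.0, 0.0, 0.0, 1.0]]
pull_ring 0.59 [267. 271.] byz [ 567. -114.  103.] byd [604. -32.   7.]
lens 0.56 [302. 271.] byz [646. -98.  49.] byd [ 645. -100.   51.]
petri_dish 0.52 [291. 278.] byz [638. -70.   6.] byd [ 616. -111.   56.]
glass_box 0.7 [318. 300.] byz [ 656. -141.    6.] byd [ 647. -156.   27.]
dye_bottle 0.93 [262. 228.] byz [654.  97.  -0.] byd [650.  87.  10.]
bench_timer 0.67 [400. 350.] byz [ 729. -302.    0.] byd [ 718. -311.   18.]
index_stand 0.68 [352. 258.] byz [778. -75.   0.] byd [769. -87.  15.]
```

View pics/top0.png

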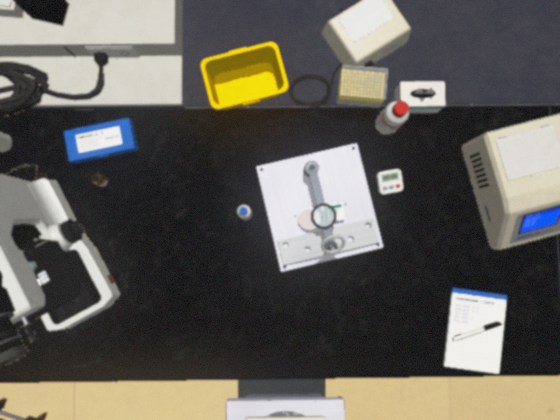

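View pics/side0.png

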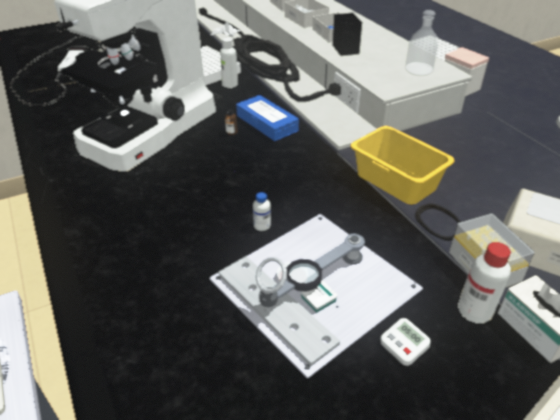

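The top view shows the pink dish at (305,218), left of the lens, and the box at about (335,213), to the right. The side view agrees, with the ring at (270,272). So the arm must swing to the robot's left, joint to about -0.279. Before moving I'll check the stand yaw and the obstacle heights near the path.

```bash
python3 - <<'E'
from h import *
p=viewer.get_image("top")
D=p["range_z"];vv,uu=np.mgrid[0:420,0:560]
T=np.array(p["T"]);r=np.stack([(uu-p["cx"])/p["fx"],-(vv-p["cy"])/p["fy"],-np.ones(D.shape)],-1)*D[...,None]
W=r@T[:3,:3].T+T[:3,3]
ok=D>0
print("max height per 100mm cell; rows x 100.., cols y 900..-500")
for x in range(100,1100,100):
    print(x,[int(W[ok&(W[...,0]//100==x//100)&(W[...,1]//100==y//100)][:,2].max()) if (ok&(W[...,0]//100==x//100)&(W[...,1]//100==y//100)).any() else -1 for y in range(900,-600,-100)])
m=ok&(abs(W[...,2]-6)<5)&(abs(W[...,0]-650)<230)&(abs(W[...,1]+80)<230)&(p["pixels"].min(-1)>150)
print(cv2.minAreaRect(W[m][:,:2].astype(np.float32)))
m=ok&(W[...,2]>70)&(abs(W[...,0]-580)<50)&(abs(W[...,1]+120)<50)
print(m.sum(),W[m].min(0),W[m].max(0),W[m].mean(0))
print([n for n in dir(ctrl) if n[0]!='_'])
E
```

```text
max height per 100mm cell; rows x 100.., cols y 900..-500
100 [-1, -1, -1, -1, 261, -1, -1, -1, 12, 18, 17, 11, -1, -1, -1]
200 [-1, -1, 7, 250, 340, 9, 9, 8, 9, 11, 10, 8, 8, 9, 18]
300 [-1, -1, 7, 219, 482, 508, 8, 8, 9, 9, 8, 9, 8, 10, 28]
400 [-1, -1, -1, 214, 492, 504, 10, 8, 8, 11, 10, 8, 8, 9, 15]
500 [-1, -1, -1, 263, 407, 219, 10, 8, 9, 26, 120, 130, 25, 8, 9]
600 [-1, -1, -1, 323, 364, 9, 8, 10, 88, 89, 64, 64, 24, 9, 8]
700 [-1, -1, 12, 261, 73, 79, 9, 9, 9, 14, 67, 61, 35, 37, 8]
800 [-1, -1, 64, 10, 48, 48, 10, 8, 8, 9, 13, 13, 165, 162, 156]
900 [-1, -1, 86, 90, 53, 59, 24, 88, 90, 91, 90, 87, 164, 164, 98]
1000 [-1, -1, 120, 121, 122, 120, 120, 119, 91, 93, 90, 89, 89, 75, 74]
((681.0076904296875, -132.53338623046875), (301.7633972167969, 356.0077819824219), 12.792830467224121)
197 [ 547.75654091 -156.7132923    70.53024447] [593.39627946 -94.40277766 130.00437173] [ 569.05105693 -124.94336188  104.59420959]
['Unreachable', 'get_obs', 'grasp_offset']
```

Request:
play_rows([
  [0,0,20],
  [0,0,20],
  [0,0,20],
], yaw=[0,0,0], gripper=1)

```text
t: 1.2
ee_pos: [205.2, 590.0, 283.0]
orientation: [-0.523, -3.097, 0.002]
ft_force: [0.3, 0.5, -0.2]
width: 71.3
grasp_force: 0.0
```

Request:
play_rows([
  [10,-40,10],
  [10,-40,10],
  [10,-40,10],
  [10,-40,10],
  [10,-40,10],
  [15,-38,10],
  [15,-38,10],
  [15,-38,10],
], yaw=[-5,-5,-5,-5,-5,-5,-5,-5], gripper=1)

```text
t: 1.87
ee_pos: [299.0, 279.1, 362.2]
orientation: [1.556, 2.729, 0.001]
ft_force: [0.8, 0.1, 0.5]
width: 17.9
grasp_force: 0.0
```

Request:
play_rows([
  [20,-36,0],
  [20,-36,0],
  [20,-36,0],
  [20,-36,0],
  [20,-36,0],
  [20,-36,0],
  [20,-36,0],
  [20,-36,0],
], yaw=[-5,-5,-5,-5,-5,-5,-5,0])

```text
t: 2.53
ee_pos: [459.5, -9.3, 361.8]
orientation: [2.306, 2.133, 0.001]
ft_force: [0.6, 0.7, -0.3]
width: 0.5
grasp_force: 0.0
```

```bash
python3 - <<'E'
from h import *
o=ctrl.get_obs();print(o["t"],o["qpos"].round(3),o["ee_pos"].round(1),o["width"])
E
```

```text
2.5333 [-0.046  0.022  1.818  0.     1.3    0.032] [459.5  -9.3 361.8] 0.5043599529298531
```

Request:
play_rows([
  [40,0,15],
  [40,0,15],
  [40,0,15],
  [40,0,15],
  [40,0,15],
  [40,0,15],
  [40,0,15],
  [40,0,15],
], yaw=[0,0,0,0,0,0,0,0])

```text
t: 3.2
ee_pos: [772.6, -7.1, 479.1]
orientation: [2.301, 2.139, 0.0]
ft_force: [1.4, 0.5, 1.2]
width: 0.6
grasp_force: 0.0
```

Request:
play_rows([
  [40,0,15],
  [40,0,15],
  [40,0,15],
  [40,0,15],
  [40,0,15],
], yaw=[0,0,0,0,0])

```text
t: 3.62
ee_pos: [911.7, -7.0, 525.6]
orientation: [2.293, 2.131, 0.019]
ft_force: [61.4, 0.7, 21.7]
width: 0.4
grasp_force: 0.0
```

```bash
python3 - <<'E'
from h import *
o=ctrl.get_obs();print(o["t"],o["qpos"].round(3),o["ee_pos"].round(1),o["orientation"].round(3))
from scipy.spatial.transform import Rotation as R
print(R.from_rotvec(o["orientation"]).as_matrix()[:,2].round(3))
E
```

```text
3.6167 [-0.021  0.934  0.085  0.     2.105  0.052] [911.7  -7.  525.6] [2.293 2.131 0.019]
[ 0.017 -0.    -1.   ]
```

Request:
play_rows([
  [0,0,0],
  [0,0,0],
], yaw=[0,0])

```text
t: 3.78
ee_pos: [912.7, -7.0, 520.4]
orientation: [2.295, 2.133, 0.014]
ft_force: [0.8, -0.8, 0.5]
width: 0.5
grasp_force: 0.0
```

```bash
cat > o.py <<'E'
from h import *
from scipy.spatial.transform import Rotation as R
o=ctrl.get_obs();print(o["t"],o["qpos"].round(3),o["ee_pos"].round(1),o["orientation"].round(3),o["ft_force"].round(1))
print(R.from_rotvec(o["orientation"]).as_matrix()[:,1:].T.round(3).tolist())
E
python3 o.py
```

```text
3.7833 [-0.021  0.937  0.091  0.     2.102  0.052] [912.7  -7.  520.4] [2.295 2.133 0.014] [ 0.8 -0.8  0.5]
[[0.997, -0.073, 0.012], [0.012, -0.0, -1.0]]
```

Request:
play_rows([
  [12,0,0],
  [12,0,0],
  [12,0,0],
  [12,0,0],
  [12,0,0],
  [12,0,0],
  [12,0,0],
  [12,0,0],
], yaw=[0,0,0,0,0,0,0,0])

```text
t: 4.45
ee_pos: [947.5, -6.5, 493.1]
orientation: [2.263, 2.104, 0.083]
ft_force: [-0.1, 1.0, 0.9]
width: 0.3
grasp_force: 0.0
```

```bash
python3 o.py
```

```text
4.45 [-2.000e-02  9.700e-01  8.600e-02  1.000e-03  2.012e+00  5.400e-02] [947.5  -6.5 493.1] [2.263 2.104 0.083] [-0.1  1.   0.9]
[[0.995, -0.073, 0.073], [0.073, -0.001, -0.997]]
```

Request:
play_rows([
  [6,0,12],
  [8,0,20],
  [8,0,25],
  [8,0,25],
  [8,0,25],
  [8,0,25],
  [8,0,20],
  [0,0,0],
], yaw=[0,0,0,0,0,0,0,0])

```text
t: 5.12
ee_pos: [911.7, -5.9, 596.7]
orientation: [2.22, 2.063, 0.171]
ft_force: [0.3, 0.3, 1.0]
width: 0.5
grasp_force: 0.0
```

```bash
python3 o.py
```

```text
5.1167 [-2.000e-02  8.580e-01  8.600e-02  2.000e-03  2.043e+00  5.400e-02] [911.7  -5.9 596.7] [2.22  2.063 0.171] [0.3 0.3 1. ]
[[0.985, -0.073, 0.154], [0.154, -0.001, -0.988]]
```

Request:
play_rows([
  [20,0,5],
  [28,0,10],
  [35,0,10],
  [40,0,10],
  [40,0,10],
  [40,0,10],
  [40,0,10],
  [40,0,10],
], yaw=[0,0,0,0,0,0,0,0])

```text
t: 5.78
ee_pos: [1005.5, -4.9, 541.2]
orientation: [2.123, 1.974, 0.346]
ft_force: [0.4, -0.2, -0.2]
width: 0.2
grasp_force: 0.0
```

```bash
python3 o.py
```

```text
5.7833 [-0.018  0.934  0.087  0.004  1.796  0.057] [1005.5   -4.9  541.2] [2.123 1.974 0.346] [ 0.4 -0.2 -0.2]
[[0.945, -0.073, 0.318], [0.319, -0.002, -0.948]]
```

Request:
play_rows([
  [20,0,18],
  [30,0,26],
  [40,0,34],
  [41,0,34],
  [41,0,34],
  [41,0,34],
  [41,0,34],
  [30,0,20],
], yaw=[0,0,0,0,0,0,0,0])

```text
t: 6.45
ee_pos: [1034.7, -4.0, 614.9]
orientation: [1.997, 1.857, 0.541]
ft_force: [0.2, 0.2, 0.6]
width: 0.2
grasp_force: 0.0
```

```bash
python3 o.py
```

```text
6.45 [-0.017  0.881  0.086  0.006  1.643  0.058] [1034.7   -4.   614.9] [1.997 1.857 0.541] [0.2 0.2 0.6]
[[0.86, -0.072, 0.506], [0.507, -0.003, -0.862]]
```

Request:
play_rows([
  [20,0,15],
  [30,0,24],
  [41,0,30],
  [41,0,30],
  [41,0,30],
  [41,0,30],
  [41,0,30],
  [41,0,30],
], yaw=[0,0,0,0,0,0,0,0])

```text
t: 7.12
ee_pos: [1078.5, -3.4, 661.0]
orientation: [1.867, 1.736, 0.712]
ft_force: [-0.2, 0.4, 0.3]
width: 0.3
grasp_force: 0.0
```

```bash
python3 o.py
```

```text
7.1167 [-0.016  0.87   0.087  0.008  1.453  0.058] [1078.5   -3.4  661. ] [1.867 1.736 0.712] [-0.2  0.4  0.3]
[[0.742, -0.072, 0.667], [0.668, -0.003, -0.744]]
```

Request:
play_rows([
  [30,0,22],
  [41,0,30],
  [20,0,10],
  [-15,-4,-10],
  [-30,-8,-18],
  [-37,-9,-22],
  [-37,-9,-22],
  [-37,-9,-22],
], yaw=[0,0,0,0,0,0,2,2])

```text
t: 7.78
ee_pos: [964.4, -35.4, 594.5]
orientation: [1.771, 1.768, 0.792]
ft_force: [1.0, 0.4, 0.4]
width: 0.5
grasp_force: 0.0
```

Request:
play_rows([
  [-37,-9,-22],
  [-37,-9,-22],
  [-37,-9,-22],
  [-37,-9,-22],
  [-37,-9,-22],
  [-37,-9,-22],
  [-37,-9,-22],
  [-30,-8,-18],
], yaw=[2,2,2,2,1,0,0,0])

```text
t: 8.45
ee_pos: [688.1, -104.0, 430.2]
orientation: [1.65, 1.924, 0.852]
ft_force: [-0.0, 0.2, 0.2]
width: 0.4
grasp_force: 0.0
```

```bash
python3 o.py
```

```text
8.45 [-0.336  0.107  1.782  0.67   0.652 -0.905] [ 688.1 -104.   430.2] [1.65  1.924 0.852] [-0.   0.2  0.2]
[[0.697, 0.087, 0.712], [0.696, 0.156, -0.701]]
```

Request:
play_rows([
  [-25,-5,-38],
  [-25,-5,-38],
  [-25,-5,-38],
  [-25,-5,-38],
  [-22,-4,-38],
  [-22,-3,-38],
  [-18,-2,-32],
  [0,0,0],
], yaw=[0,0,0,0,0,0,0,0])

```text
t: 9.12
ee_pos: [546.4, -127.6, 201.8]
orientation: [1.657, 1.931, 0.853]
ft_force: [0.2, 0.8, -0.3]
width: 0.9
grasp_force: 0.0
```

```bash
python3 o.py; python3 - <<'E'
from h import *
p=viewer.get_image("side");im=p["pixels"][190:350,190:400]
cv2.imwrite("pics/s1.png",cv2.cvtColor(cv2.resize(im,None,fx=3.6,fy=3.6,interpolation=2),cv2.COLOR_RGB2BGR))
T=np.linalg.inv(np.array(p["T"]))
def pix(P):
    q=T@np.r_[P,1]; return p["cx"]+p["fx"]*q[0]/-q[2], p["cy"]-p["fy"]*q[1]/-q[2]
for n,P in dict(tcp=ctrl.get_obs()["ee_pos"],ring=[571,-123.5,103]).items(): print(n,np.round((np.array(pix(P))-[190,190])*3.6))
for r in models.landmark_of(p,"pull_ring"): print(r,world(p,*r["location"],z=103))
E
```

```text
9.1167 [-0.522  0.269  2.233  1.561  0.505 -2.065] [ 546.4 -127.6  201.8] [1.657 1.931 0.853] [ 0.2  0.8 -0.3]
[[0.702, 0.085, 0.707], [0.691, 0.161, -0.705]]
tcp [249. 167.]
ring [294. 301.]
{'location': [269.5, 271.5], 'conf': 0.71} [ 569.79535267 -116.92901812  103.        ]
```

View pics/s1.png

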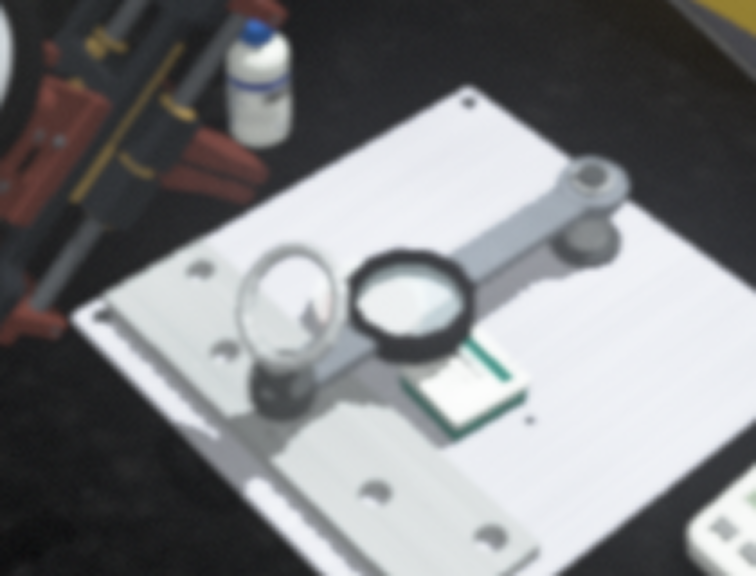

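Request:
play_rows([
  [-9,0,-13],
  [-8,1,-13],
  [-8,1,-12],
  [0,0,-12],
  [0,0,0],
  [0,0,0],
], yaw=[-2,-2,-2,-2,0,0])

```text
t: 9.72
ee_pos: [528.0, -126.1, 158.8]
orientation: [1.756, 1.787, 0.805]
ft_force: [-0.3, -0.2, 0.4]
width: 0.9
grasp_force: 0.0
```

```bash
python3 o.py
```

```text
9.7167 [-0.478  0.344  2.329  2.099  0.462 -2.496] [ 528.  -126.1  158.8] [1.756 1.787 0.805] [-0.3 -0.2  0.4]
[[0.699, -0.009, 0.715], [0.714, 0.064, -0.697]]
```

Request:
play_rows([
  [0,0,-7],
  [0,0,-7],
  [0,0,-4],
  [0,0,0],
], yaw=[0,0,0,0])

```text
t: 10.05
ee_pos: [528.3, -129.0, 145.1]
orientation: [1.764, 1.793, 0.805]
ft_force: [0.7, 0.1, 0.5]
width: 0.6
grasp_force: 0.0
```

```bash
python3 o.py
```

```text
10.05 [-0.486  0.381  2.326  2.129  0.478 -2.537] [ 528.3 -129.   145.1] [1.764 1.793 0.805] [0.7 0.1 0.5]
[[0.705, -0.012, 0.709], [0.708, 0.067, -0.703]]
```

Request:
play_rows([
  [8,2,-8],
  [8,2,-8],
  [8,2,-8],
  [0,0,0],
], yaw=[0,0,0,0])

```text
t: 10.38
ee_pos: [555.6, -125.7, 127.9]
orientation: [1.774, 1.804, 0.808]
ft_force: [-0.1, 0.8, -0.5]
width: 0.3
grasp_force: 0.0
```

```bash
python3 o.py
```

```text
10.3833 [-0.448  0.442  2.274  2.163  0.466 -2.54 ] [ 555.6 -125.7  127.9] [1.774 1.804 0.808] [-0.1  0.8 -0.5]
[[0.713, -0.015, 0.701], [0.7, 0.077, -0.71]]
```

Request:
play_rows([
  [-2,1,-8],
  [-2,1,-5],
  [0,0,0],
], yaw=[0,0,0])

```text
t: 10.63
ee_pos: [550.5, -125.9, 120.4]
orientation: [1.785, 1.812, 0.808]
ft_force: [-0.0, 0.4, -0.4]
width: 0.5
grasp_force: 0.0
```

```bash
python3 o.py; python3 - <<'E'
from h import *
p=viewer.get_image("side");im=p["pixels"][220:320,210:340]
cv2.imwrite("pics/s2.png",cv2.cvtColor(cv2.resize(im,None,fx=6,fy=6,interpolation=2),cv2.COLOR_RGB2BGR))
p=viewer.get_image("top");im=p["pixels"][200:290,270:390]
cv2.imwrite("pics/t2.png",cv2.cvtColor(cv2.resize(im,None,fx=6,fy=6,interpolation=2),cv2.COLOR_RGB2BGR))
E
```

```text
10.6333 [-0.457  0.455  2.278  2.154  0.474 -2.54 ] [ 550.5 -125.9  120.4] [1.785 1.812 0.808] [-0.   0.4 -0.4]
[[0.721, -0.019, 0.693], [0.692, 0.084, -0.717]]
```

View pics/s2.png

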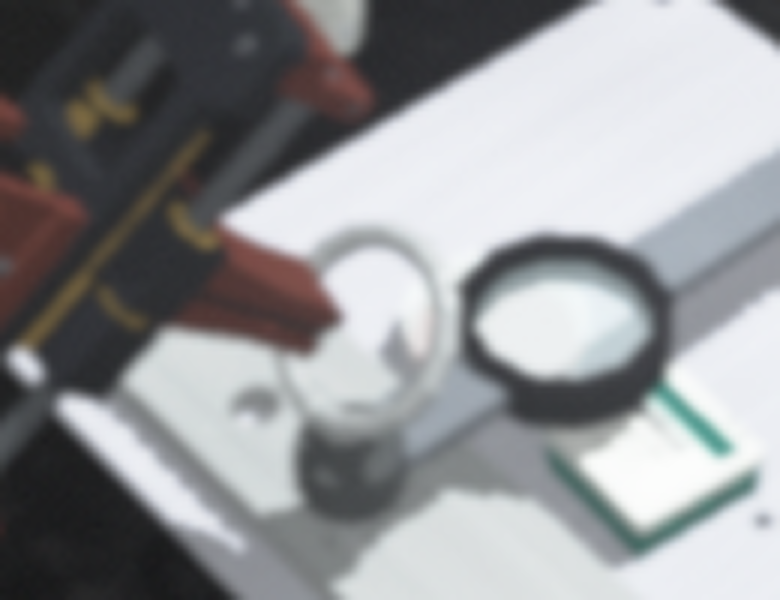

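View pics/t2.png

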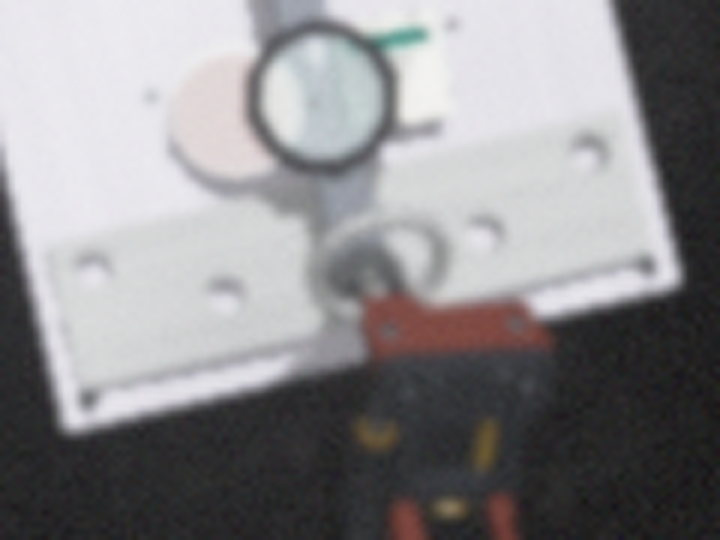

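The side view shows the closed fingertips at about (335,315), just before the ring centre at (360,325). The top view shows the ring centre at about (385,262), with the fingers behind it. I'll check both against the projections.

```bash
cat >> h.py <<'E'
def pix(p,P):
    q=np.linalg.inv(np.array(p["T"]))@np.r_[P,1.]; return np.array([p["cx"]+p["fx"]*q[0]/-q[2], p["cy"]-p["fy"]*q[1]/-q[2]])
E
python3 - <<'E'
from h import *
from scipy.spatial.transform import Rotation as R
o=ctrl.get_obs();M=R.from_rotvec(o["orientation"]).as_matrix();t=o["ee_pos"]
h=.223;c=np.array([570,-122,103.]);a=np.array([-.707*np.cos(h),-.707*np.sin(h),.707])
for cam,of in(("side",[210,220]),("top",[270,200])):
    p=viewer.get_image(cam)
    f=lambda P:np.round((pix(p,P)-of)*6).tolist()
    b=np.array([-np.sin(h),np.cos(h),0]);up=np.cross(b,a)
    print(cam,"tcp",f(t),"20back",f(t-20*M[:,2]),"80back",f(t-80*M[:,2]),"+y13",f(t+13*M[:,1]),"ring",f(c),"ring L/R/T/B",[f(c+s) for s in(28*b,-28*b,28*up,-28*up)])
    for q in models.landmark_of(p,"pull_ring"): print(q["conf"],(np.array(q["location"])-of)*6)
E
```

```text
side tcp [309.0, 309.0] 20back [265.0, 295.0] 80back [121.0, 248.0] +y13 [338.0, 276.0] ring [365.0, 320.0] ring L/R/T/B [[306.0, 267.0], [427.0, 375.0], [417.0, 240.0], [314.0, 399.0]]
0.64 [363. 318.]
top tcp [385.0, 306.0] 20back [394.0, 340.0] 80back [422.0, 447.0] +y13 [388.0, 284.0] ring [369.0, 260.0] ring L/R/T/B [[305.0, 276.0], [433.0, 245.0], [363.0, 214.0], [374.0, 305.0]]
0.67 [362.4 286.2]
```

Request:
play_rows([
  [6,0,-8],
  [6,0,-8],
  [6,1,-8],
  [0,0,0],
], yaw=[0,0,0,0])

```text
t: 11.27
ee_pos: [573.3, -128.2, 102.9]
orientation: [1.792, 1.82, 0.812]
ft_force: [-0.3, 0.5, -0.1]
width: 0.3
grasp_force: 0.0
```

```bash
python3 o.py
```

```text
11.2667 [-0.44   0.512  2.23   2.167  0.472 -2.54 ] [ 573.3 -128.2  102.9] [1.792 1.82  0.812] [-0.3  0.5 -0.1]
[[0.726, -0.021, 0.688], [0.686, 0.092, -0.722]]
```

Request:
play_rows([
  [4,2,-7],
  [4,2,-7],
  [4,2,-6],
  [0,0,0],
], yaw=[0,0,0,0])

```text
t: 11.6
ee_pos: [586.9, -124.3, 88.9]
orientation: [1.801, 1.829, 0.814]
ft_force: [0.8, -0.5, -0.2]
width: 0.7
grasp_force: 0.0
```

```bash
python3 o.py; python3 - <<'E'
from h import *
p=viewer.get_image("side");im=p["pixels"][230:310,220:330]
a=cv2.resize(im,None,fx=7,fy=7,interpolation=2)
cv2.imwrite("pics/s3.png",cv2.cvtColor(a,cv2.COLOR_RGB2BGR))
E
```

```text
11.6 [-0.421  0.551  2.201  2.183  0.468 -2.541] [ 586.9 -124.3   88.9] [1.801 1.829 0.814] [ 0.8 -0.5 -0.2]
[[0.732, -0.024, 0.68], [0.679, 0.101, -0.727]]
```

View pics/s3.png

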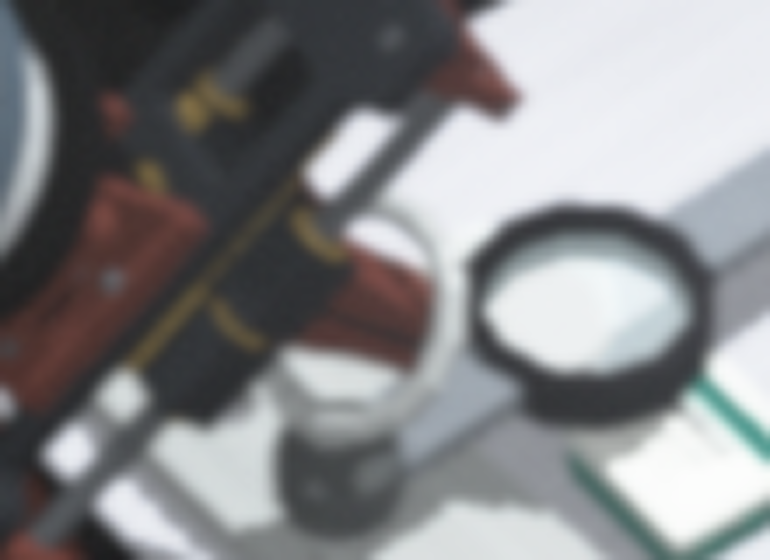

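The fingertips now pass through the ring: they show behind its right rim at (430,310) and stand free of the bar. Next I lift gently.

Request:
play_rows([
  [5,1,0],
  [4,1,4],
  [2,0,5],
  [0,0,0],
], yaw=[0,0,0,0])

```text
t: 11.98
ee_pos: [594.3, -122.4, 97.0]
orientation: [1.806, 1.832, 0.807]
ft_force: [-5.9, -2.0, -6.9]
width: 0.6
grasp_force: 4.5
```

```bash
python3 o.py
```

```text
11.9833 [-0.406  0.532  2.185  2.139  0.437 -2.477] [ 594.3 -122.4   97. ] [1.806 1.832 0.807] [-5.9 -2.  -6.9]
[[0.737, -0.024, 0.675], [0.674, 0.098, -0.732]]
```

Request:
play_rows([
  [0,0,4],
  [0,0,4],
  [0,0,4],
  [0,0,3],
  [0,0,0],
], yaw=[0,0,0,0,0])

```text
t: 12.4
ee_pos: [594.1, -122.3, 111.7]
orientation: [1.806, 1.832, 0.807]
ft_force: [-5.2, -1.6, -9.2]
width: 0.7
grasp_force: 4.7
```

```bash
python3 o.py; python3 - <<'E'
from h import *
for c in("side",):
    p=viewer.get_image(c)
    for n,z in(("pull_ring",118),("lens",49)):
        for q in models.landmark_of(p,n)[:1]: print(n,q,world(p,*q["location"],z=z).round(1))
E
```

```text
12.4 [-0.406  0.497  2.184  2.071  0.419 -2.402] [ 594.1 -122.3  111.7] [1.806 1.832 0.807] [-5.2 -1.6 -9.2]
[[0.737, -0.024, 0.676], [0.674, 0.099, -0.732]]
pull_ring {'location': [270.7, 263.9], 'conf': 0.66} [ 573.7 -114.6  118. ]
lens {'location': [301.7, 272.9], 'conf': 0.58} [ 642.9 -102.2   49. ]
```

Request:
play_rows([
  [0,0,3],
  [-1,3,0],
  [-1,5,0],
  [-1,5,0],
  [-1,5,0],
  [-1,5,0],
  [0,5,0],
  [0,0,0],
], yaw=[0,-1,-1,-1,-1,-1,-1,0])

```text
t: 13.22
ee_pos: [589.4, -95.5, 117.9]
orientation: [1.892, 1.729, 0.769]
ft_force: [-8.3, -0.8, -11.1]
width: 0.4
grasp_force: 6.4
```

```bash
python3 o.py
```

```text
13.2167 [-0.302  0.464  2.224  2.384  0.347 -2.539] [589.4 -95.5 117.9] [1.892 1.729 0.769] [ -8.3  -0.8 -11.1]
[[0.736, -0.103, 0.669], [0.675, 0.034, -0.737]]
```

Request:
play_rows([
  [0,5,-1],
  [0,5,-1],
  [0,5,0],
  [0,5,0],
  [0,4,0],
  [0,0,0],
], yaw=[0,0,0,0,0,0])

```text
t: 13.72
ee_pos: [587.9, -74.2, 118.3]
orientation: [1.904, 1.74, 0.767]
ft_force: [-16.3, -0.3, -9.8]
width: 0.8
grasp_force: 8.1
```

```bash
python3 o.py; python3 - <<'E'
from h import *
p=viewer.get_image("side")
for n,z in(("pull_ring",121),("lens",49)):
    for q in models.landmark_of(p,n)[:1]: print(n,q,world(p,*q["location"],z=z).round(1))
p=viewer.get_image("top")
for n,z in(("pull_ring",121),("lens",49),("petri_dish",6)):
    for q in models.landmark_of(p,n)[:1]: print(n,q,world(p,*q["location"],z=z).round(1))
im=p["pixels"][190:270,260:370]
cv2.imwrite("pics/t4.png",cv2.cvtColor(cv2.resize(im,None,fx=6,fy=6,interpolation=2),cv2.COLOR_RGB2BGR))
E
```

```text
13.7167 [-0.255  0.454  2.23   2.425  0.323 -2.539] [587.9 -74.2 118.3] [1.904 1.74  0.767] [-16.3  -0.3  -9.8]
[[0.745, -0.106, 0.659], [0.665, 0.042, -0.745]]
pull_ring {'location': [253.4, 243.2], 'conf': 0.61} [567.7 -56.5 121. ]
lens {'location': [293.5, 264.9], 'conf': 0.91} [639.  -76.7  49. ]
pull_ring {'location': [311.6, 248.2], 'conf': 0.52} [558.3 -69.5 121. ]
lens {'location': [311.3, 220.8], 'conf': 0.94} [631.1 -75.6  49. ]
```

View pics/t4.png

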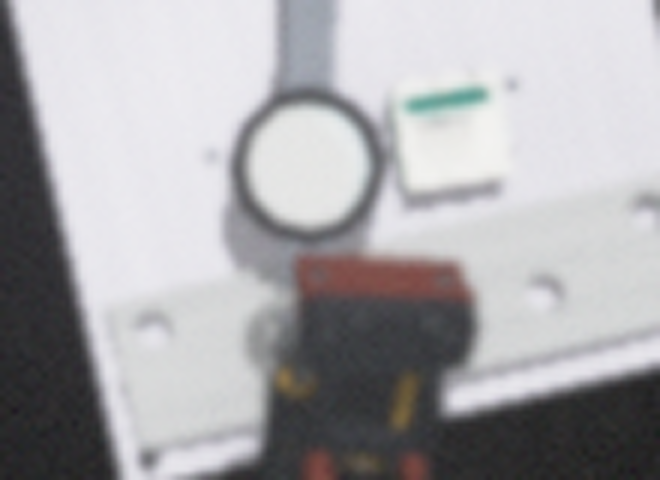

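The lens is at (308,163) in this crop, nearly over the dish. The angle comes out at about -0.22 rad, so roughly 11 mm is left at the ring.

Request:
play_rows([
  [-2,3,0],
  [-1,4,0],
  [0,4,0],
  [0,0,0],
], yaw=[0,0,0,0])

```text
t: 14.4
ee_pos: [588.0, -64.6, 122.0]
orientation: [1.902, 1.741, 0.773]
ft_force: [-9.2, 0.1, -12.3]
width: 0.4
grasp_force: 8.4
```

```bash
python3 o.py; python3 - <<'E'
from h import *
P={}
for c in("side","top"):
    p=viewer.get_image(c)
    for n,z in(("lens",49),("pivot",55)):
        for q in models.landmark_of(p,n)[:1]: print(c,n,q["conf"],world(p,*q["location"],z=z).round(1))
E
```

```text
14.4 [-0.234  0.444  2.234  2.443  0.316 -2.539] [588.  -64.6 122. ] [1.902 1.741 0.773] [ -9.2   0.1 -12.3]
[[0.744, -0.106, 0.66], [0.666, 0.046, -0.744]]
side lens 0.75 [635.9 -63.3  49. ]
side pivot 0.78 [767.1 -87.5  55. ]
top lens 0.87 [641.1 -72.5  49. ]
top pivot 0.64 [772.7 -74.7  55. ]
```

Request:
play_rows([
  [0,1,-3],
  [0,1,-3],
  [0,0,-3],
  [0,0,0],
], yaw=[0,0,0,0])

```text
t: 15.03
ee_pos: [588.0, -64.4, 114.9]
orientation: [1.908, 1.747, 0.773]
ft_force: [-12.4, 1.0, -9.6]
width: 0.4
grasp_force: 9.3
```

```bash
python3 o.py; python3 - <<'E'
from h import *
p=viewer.get_image("top")
for n,z in(("lens",49),("pivot",55),("petri_dish",6)):
        for q in models.landmark_of(p,n)[:1]: print(n,q["conf"],world(p,*q["location"],z=z).round(1))
E
```

```text
15.0333 [-0.237  0.46   2.231  2.44   0.323 -2.539] [588.  -64.4 114.9] [1.908 1.747 0.773] [-12.4   1.   -9.6]
[[0.749, -0.107, 0.654], [0.661, 0.051, -0.748]]
lens 0.86 [634.1 -72.9  49. ]
pivot 0.88 [784.3 -81.1  55. ]
```

Request:
play_rows([
  [0,2,-2],
  [-1,1,-3],
  [0,1,-3],
  [0,0,-2],
  [0,0,0],
], yaw=[0,0,0,0,0])

```text
t: 15.65
ee_pos: [588.1, -62.3, 108.5]
orientation: [1.914, 1.754, 0.776]
ft_force: [-12.6, 0.6, -8.2]
width: 0.6
grasp_force: 9.3
```

```bash
python3 o.py
```

```text
15.65 [-0.236  0.475  2.229  2.44   0.331 -2.539] [588.1 -62.3 108.5] [1.914 1.754 0.776] [-12.6   0.6  -8.2]
[[0.752, -0.109, 0.65], [0.657, 0.058, -0.752]]
```

Request:
play_rows([
  [-1,0,-3],
  [-1,0,-3],
  [-1,0,-3],
  [0,0,0],
], yaw=[0,0,0,0])

```text
t: 15.98
ee_pos: [587.7, -64.0, 103.4]
orientation: [1.916, 1.757, 0.781]
ft_force: [-10.8, 0.2, -8.3]
width: 0.7
grasp_force: 7.8
```

```bash
python3 o.py
```

```text
15.9833 [-0.244  0.488  2.229  2.432  0.344 -2.539] [587.7 -64.  103.4] [1.916 1.757 0.781] [-10.8   0.2  -8.3]
[[0.753, -0.11, 0.648], [0.656, 0.063, -0.752]]
```

Request:
play_rows([
  [-1,0,-4],
  [-1,0,-4],
  [-1,0,-4],
  [-1,0,-3],
  [0,0,0],
], yaw=[0,0,0,0,0])

```text
t: 16.4
ee_pos: [587.2, -66.6, 94.1]
orientation: [1.921, 1.763, 0.787]
ft_force: [-7.2, 0.6, -6.0]
width: 0.6
grasp_force: 5.9
```

```bash
python3 o.py; python3 - <<'E'
from h import *
p=viewer.get_image("top")
for n,z in(("lens",49),("pivot",55)):
        for q in models.landmark_of(p,n)[:1]: print(n,q["conf"],world(p,*q["location"],z=z).round(1))
p=viewer.get_image("side")
for q in models.landmark_of(p,"pull_ring")[:1]: print(q,pix(p,[566.3,-64.6,103]))
im=p["pixels"][210:290,200:310]
cv2.imwrite("pics/s5.png",cv2.cvtColor(cv2.resize(im,None,fx=7,fy=7,interpolation=2),cv2.COLOR_RGB2BGR))
E
```

```text
16.4 [-0.257  0.51   2.226  2.419  0.364 -2.539] [587.2 -66.6  94.1] [1.921 1.763 0.787] [-7.2  0.6 -6. ]
[[0.756, -0.112, 0.645], [0.653, 0.072, -0.754]]
lens 0.94 [631.4 -73.4  49. ]
pivot 0.79 [784.7 -70.   55. ]
```

View pics/s5.png

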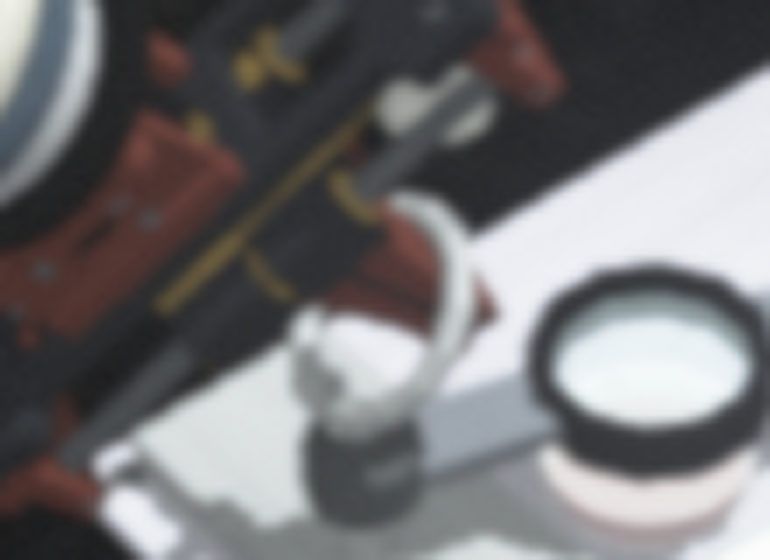

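The side view shows the ring sitting low on the pin body at (385,320), with the fingers still under its top bar at (460,290). Now I lower until the load is gone, then back out along the finger axis.

Request:
play_rows([
  [-1,1,-3],
  [-1,1,-4],
  [-1,1,-4],
  [-1,1,-3],
  [0,0,0],
], yaw=[0,0,0,0,0])

```text
t: 17.07
ee_pos: [588.9, -65.5, 87.4]
orientation: [1.923, 1.767, 0.797]
ft_force: [-0.3, -0.1, 1.1]
width: 0.1
grasp_force: 0.0
```

```bash
python3 o.py
```

```text
17.0667 [-0.26   0.529  2.222  2.416  0.38  -2.54 ] [588.9 -65.5  87.4] [1.923 1.767 0.797] [-0.3 -0.1  1.1]
[[0.757, -0.114, 0.644], [0.653, 0.081, -0.753]]
```

Request:
play_rows([
  [-4,0,-2],
  [-6,0,5],
  [-7,-1,7],
  [-7,-1,8],
  [0,0,0],
], yaw=[0,0,0,0,0])

```text
t: 17.48
ee_pos: [563.4, -68.1, 107.0]
orientation: [1.926, 1.769, 0.797]
ft_force: [0.9, -0.0, 0.3]
width: 0.1
grasp_force: 0.0
```

```bash
python3 o.py
```

```text
17.4833 [-0.285  0.462  2.269  2.333  0.37  -2.476] [563.4 -68.1 107. ] [1.926 1.769 0.797] [ 0.9 -0.   0.3]
[[0.759, -0.114, 0.641], [0.65, 0.082, -0.755]]
```

Request:
play_rows([
  [-8,-1,9],
  [-10,-1,12],
  [-12,-1,14],
  [-12,-1,14],
  [-12,-1,14],
  [0,0,20],
  [0,0,30],
  [0,0,0],
], yaw=[0,0,0,0,0,0,0,0])

```text
t: 18.15
ee_pos: [512.1, -72.1, 206.5]
orientation: [1.921, 1.77, 0.804]
ft_force: [0.9, -0.3, 0.8]
width: 0.2
grasp_force: 0.0
```

```bash
python3 o.py; python3 - <<'E'
from h import *
p=viewer.get_image("top")
for n,z in(("lens",49),("pull_ring",103),("petri_dish",6),("glass_box",6)):
        for q in models.landmark_of(p,n)[:1]: print(n,q["conf"],world(p,*q["location"],z=z).round(1))
a=p["pixels"][190:270,260:370]
p=viewer.get_image("side")
D=p["range_z"];vv,uu=np.mgrid[0:420,0:560]
T=np.array(p["T"]);r=np.stack([(uu-p["cx"])/p["fx"],-(vv-p["cy"])/p["fy"],-np.ones(D.shape)],-1)*D[...,None]
W=r@T[:3,:3].T+T[:3,3]
m=(D>0)&(W[...,2]>70)&(W[...,2]<145)&(abs(W[...,0]-568)<45)&(abs(W[...,1]+65)<45)
print("ring z",np.percentile(W[m][:,2],[1,50,99]),W[m].mean(0))
for n,z in(("lens",49),("pull_ring",103)):
        for q in models.landmark_of(p,n)[:1]: print(n,q["conf"],world(p,*q["location"],z=z).round(1))
b=p["pixels"][210:290,200:310]
cv2.imwrite("pics/e.png",cv2.cvtColor(cv2.resize(np.hstack([a,b]),None,fx=3.6,fy=3.6,interpolation=2),cv2.COLOR_RGB2BGR))
E
```

```text
18.15 [-0.345  0.155  2.322  1.563  0.307 -1.72 ] [512.1 -72.1 206.5] [1.921 1.77  0.804] [ 0.9 -0.3  0.8]
[[0.756, -0.113, 0.645], [0.654, 0.086, -0.752]]
lens 0.75 [632.5 -69.2  49. ]
pull_ring 0.64 [562.8 -69.9 103. ]
glass_box 0.85 [ 663.9 -136.1    6. ]
ring z [ 79.47426564 107.15585054 128.55175274] [561.06569032 -70.25862115 106.83072805]
lens 0.58 [639.6 -66.2  49. ]
pull_ring 0.7 [566.6 -61.  103. ]
```

View pics/e.png

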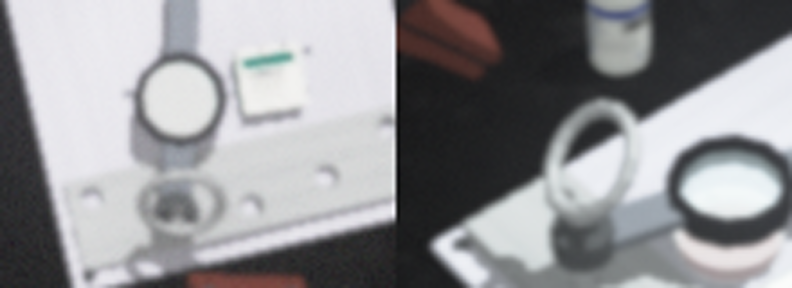

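The picture shows the pin in the second hole from the left, the lens over the dish and the fingers clear. The ring top is at about 128 mm; riding on the strip it would be about 138 mm, so the pin is down.

```bash
python3 -c "
from h import *
print(ticket.close_job())"
```

```text
the job is handed in; nothing more can be done
None
```

I handed the job in at about 18 s of the 40 s allowed. In the last pictures the arm is one hole to the left, the lens is over the petri dish, the pin is down and the fingers are clear. One risk: while I tilted the tool against the reach limit, joint 3 read about 0.085 rad against its 0.09 limit, and no verdict came back.

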